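Stand the toppled oil tin back in its bay

ROBOT

A 7-joint arm with a two-finger parallel gripper is mounted at the origin on the work surface. World frame = base frame: x ahead of the robot, y to its left, z up, the work surface at z = 0. Lengths are in m, angles in rad, forces in N, time in s.
With the tool pointing down it reaches from about 0.4 to 0.85 m from the base axis. Payload 10.4 kg.
Tool frame: the origin (TCP) lies midway between the tips of the shut fingers; the grasp point (between the pads) lies 19 mm behind it; z points along the fingers, y is the direction in which the jaws open and shut (so a half turn about z gives the same grasp; the last joint's range is limited). The gripper opens to 87 mm and grips with 3 to 60 N. Pads are 19 mm wide; open, the fingers measure 117 mm over their backs; the gripper's body (75 mm by 190 mm) begins 51 mm behind the grasp point.
Start: joints at [-1.223, 0.332, -0.065, 1.46, 0.022, 1.35, -0.088], TCP at [0.226, 0.583, 0.223] pointing down, gripper open.
Joint ranges: [-2.6, 2.6], [-0.5, 2.12], [-1.47, 1.34], [0.16, 2.42], [-1.27, 4.41], [0.06, 2.06], [-2.6, 2.6]. Speed limits (rad/s): [2.22, 2.22, 2.79, 2.79, 3.14, 3.14, 3.14].

INTERFACE

Orientations are given as a unit quaternion [x, y, z, w].
In Python, from bench import r gives the robot as it stands.
- The arm moves only by the tool step_arm, never from a script. Its argument "increments" is a list of rows, each a list of 2 entries, a list of its own where there are three numbers: the shift along the tool's x, y, z in m, then the turn, a rotation vector about the tool's x, y, z in rad. A call has 1 to 5 rows; each row is the pose to reach, as a shift and turn from the pose measured when the call began, along the tool's axes at that moment; what a row does not reach only later rows make up. A row lasts 1/10 s, in which the tool goes at most 50 mm and 8.59 degrees, less where a joint would pass 70% of its speed; a pose out of reach is approached as far as the arm can. A call with a gripper value outside its range is refused whole. "hand" is the closure, from -1 (fully open) to 1 (shut), so that 0 is half open, set as the call begins (left out, the last holds). The fingers move at their own pace and stop on an object; "grip_force" is the grip in N (left out, the last holds). Time passes only in rows, so rows that repeat a pose let the fingers close. It gives the time, the measured TCP pose, the force and the opening at its end, in the units of the state.
- r.read_state(): the state, without advancing time (a new reading comes with each control period).
- r.camera(name): name is "side" or "top" or "wrist"; returns a dict with "pixels" (384x512x3 uint8, blue, green, red), "camera_matrix" (3x3 intrinsics, pixels), "k1" (the pictures are not rectified: a ray, as slopes to the right and down, at radius r is drawn at 1 + k1 r^2 times it, then the intrinsics apply), "extrinsics" (4x4, takes a point from camera to world coordinates). Camera axes: x right, y up, looking along -z (the intrinsics and any distortion apply to the point x, -y, -z); pixel columns grow to the right and rows downward; lengths in m; the calibration is good to about 2 mm. A picture is of the moment at which its call begins. There is no depth.
- r.close_job(): hands the job in, once; it reports no verdict.
The state is a dict: "time": time; "joint_positions": joint angles; "joint_vel": joint speeds; "joint_torque": joint torques, N m; "ee_pos": TCP position; "eef_rot": TCP orientation; "ft_force": force on the tool from outside, world axes, zero at the start; "torque": the same for the moment, N m; "width": finger opening in m.
Only numpy, scipy, OpenCV 4.12 (cv2) and the standard library are available. Lean on these libraries where they do the work, as an engineer would, in place of code of your own. Each camera call takes 0.05 s, during which the arm holds its last target.

TASK

The red oil tin has toppled and leans against the two upright steel bars of the blue guard. Push its foot towards the guard so that its top slides up the bars until the tin stands upright, then slide it on upright and press it home against both bars, with a light, felt push (about 6 to 9 N at the bars) held for about half a second. Be gentle: the thin tin dents if it is ever pressed on the guard with more than 13 N; leave the jaw block, the cleaner bottle and the pin where they are, and leave the tin standing free, touching both bars.

Things in the scene. Friction and masses are not known exactly. Their poses are not given: they have to be found in the camera images.
- guard: fixed blue upright plate (200 mm wide along its x, 6 mm thick, 290 mm high) carrying two vertical steel bars. Origin on the bench at the middle of the plate's front face; z up, y points horizontally away from the plate to the tin's side. Bars: 16 mm thick, 280 mm high, axes at x = -32 and +32 mm and, both alike, anywhere from y = 12 to 22 mm (adjustable holder, clamped; the setting is not measured)
- bay (a point): point on the bench in the yellow-lined bay, 58 mm from the guard's origin along its y axis, axes as the guard's. A tin that touches both bars stands centred here, give or take 5 mm along y for the bars' setting
- tin_center (a point): centre of the closed, rigid red tin (white and yellow bands), a cylinder 88 mm in diameter and 240 mm long, 0.3 to 0.6 kg, centre of mass here, too wide to grip. Its z axis runs from foot to lid (the lid has a black plug). At the start it leans 40 to 45 degrees from vertical, lid's edge on both bars, foot's edge on the bench away from the guard, held by friction (0.25 to 0.4 on everything)
- tin_foot (a point): centre of the tin's flat foot, axes as the tin's. When the foot is pushed to the guard the lid climbs the bars; at 20 degrees of lean the tin tips back by itself and stands, rocking a little, about 80 mm short of the bars. Best push low on the side that faces away from the guard, close above the foot's rim and following it down; pushing higher up jams it, and one narrow finger may slip round it
- jaw: loose dark steel block 50 x 40 x 50 mm, origin under its centre; not to be moved
- cleaner: loose white bottle with a blue cap, 50 mm in diameter, 130 mm high, origin under its centre; not to be moved
- pin: loose steel pin standing upright, 22 mm thick, 36 mm at its foot, 90 mm high, origin under its centre; not to be moved

How it is judged:
On the way, in this order (a step that is already met when the one before it is completed fails the run):
1. the tin's lid climbs the bars: lean between 20 and 34 degrees with the tin bearing on the guard (angle between tin_center's own z axis and vertical between 0.34 and 0.6 rad and contact force between tin and guard above 0.2 N), for 0.1 s.
2. the tin stands upright (within 3.4 degrees) (angle between tin_center's own z axis and vertical below 0.06 rad), for 0.2 s.
3. the upright tin is pressed against the bars with more than 4 N (angle between tin_center's own z axis and vertical below 0.06 rad and contact force between tin and guard above 4 N and horizontal distance between tin_center and bay below 0.01 m), for 0.3 s.
At the end, for the whole second after the job is handed in: The tin stands upright on the bench (within 2.3 degrees), at rest and released, where it was seated on the bars: its centre within 10 mm of the bay point (the bars' setting takes 5 mm of that) (angle between tin_center's own z axis and vertical below 0.04 rad and horizontal distance between tin_center and bay below 0.01 m and height (world z) of tin_center below 0.124 m and linear speed of tin below 0.01 m/s); the robot touches nothing.
It fails at once if the tin pressed on the guard with more than 13 N (contact force between tin and guard above 13 N).
It fails at once if the jaw block moved more than 15 mm (distance of jaw from where it was at the start of the episode above 0.015 m).
It fails at once if the cleaner bottle moved more than 15 mm (distance of cleaner from where it was at the start of the episode above 0.015 m).
It fails at once if the pin moved more than 15 mm (distance of pin from where it was at the start of the episode above 0.015 m).
It fails at once if the tin falls flat (angle between tin_center's own z axis and vertical above 1.2 rad).
It also fails if it takes over 72 s, if anything falls off the work surface, if the arm or the gripper's body presses on something with over 40 N, if the wrist force passes 120 N, or if a joint passes its speed limit or range.

## Working session

There is one attempt and no reset: what is moved stays moved. The work goes in short steps, Python scripts to look and compute and a tool call to move; the robot and the scene stay as the last step left them, time stands still between calls to the robot, and variables do not carry over. Pictures are saved under pics/ and viewed, and the job is handed in when it is done.

Besides the shell and the picture viewer there is one more tool, called after ">>>" by a JSON object that holds its "name" and its "arguments", one argument or row to a line. step_arm: Moves the arm, as the interface text tells. Its arguments: {"type":"object","properties":{"increments":{"type":"array"},"hand":{"type":"number"},"grip_force":{"type":"number"}},"required":["increments"]}

```bash
mkdir -p pics; ls; python3 - <<'E'
from bench import r
import cv2
s=r.read_state()
for k in s: print(k,s[k])
for n in ("side","top","wrist"):
    c=r.camera(n); cv2.imwrite(f"pics/{n}0.png",c["pixels"]); print(n,c["camera_matrix"],c["k1"],c["extrinsics"])
E
```

```text
pics
time 0.0
joint_positions [-1.22256524  0.33284504 -0.06469844  1.4609417   0.02160179  1.3498785
 -0.08850525]
joint_vel [-0.00059578  0.00191122  0.00013108 -0.00056509  0.00109208 -0.00039606
  0.00145339]
joint_torque [ 4.83912645e-04 -6.23256540e+01  2.51311337e-02 -3.89910185e+01
 -6.12255838e-02  3.95013322e-02  1.81385367e-04]
ee_pos [0.22636259 0.58215984 0.2217705 ]
eef_rot [ 1.84347717e-01  9.82860847e-01 -6.82031331e-04 -9.43173157e-05]
ft_force [-0.76358085 -0.14650554 -0.7594458 ]
torque [ 0.03155853  0.05133416 -0.00627101]
width 0.08717562305222025
side [[417.96615297   0.         255.12905445]
 [  0.         417.96615297 187.76103146]
 [  0.           0.           1.        ]] 0.002140602462087004 [[ 0.51307515 -0.77248294  0.3741978   0.79076381]
 [ 0.85833262  0.46395936 -0.21910459 -0.22007288]
 [-0.00435802  0.4336033   0.90109333  0.70480865]
 [ 0.          0.          0.          1.        ]]
top [[402.85004809   0.         256.28714489]
 [  0.         402.85004809 188.47516649]
 [  0.           0.           1.        ]] -0.03878137620711928 [[-3.16423404e-03  9.81895142e-01 -1.89398834e-01  4.15437309e-01]
 [-9.99778235e-01  8.37015745e-04  2.10423366e-02 -7.43626912e-02]
 [ 2.08198979e-02  1.89423415e-01  9.81674743e-01  8.47072194e-01]
 [ 0.00000000e+00  0.00000000e+00  0.00000000e+00  1.00000000e+00]]
wrist [[323.81239891   0.         254.67418016]
 [  0.         323.81239891 183.8429406 ]
 [  0.           0.           1.        ]] -0.09362654449928147 [[ 3.62161670e-01 -8.90340763e-01 -2.75920733e-01  1.49920195e-01]
 [ 9.32115280e-01  3.45875585e-01  1.07383356e-01  6.11882131e-01]
 [-1.73534204e-04 -2.96080067e-01  9.55163109e-01  3.84019203e-01]
 [ 0.00000000e+00  0.00000000e+00  0.00000000e+00  1.00000000e+00]]
```

View pics/side0.png

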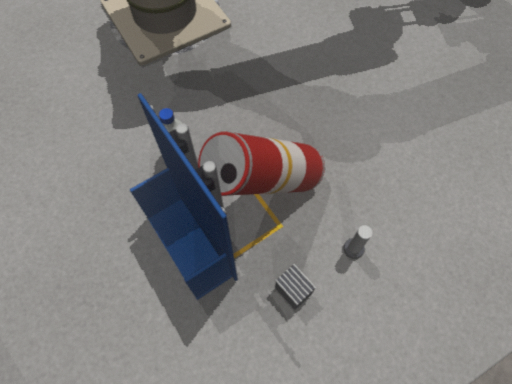

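View pics/top0.png

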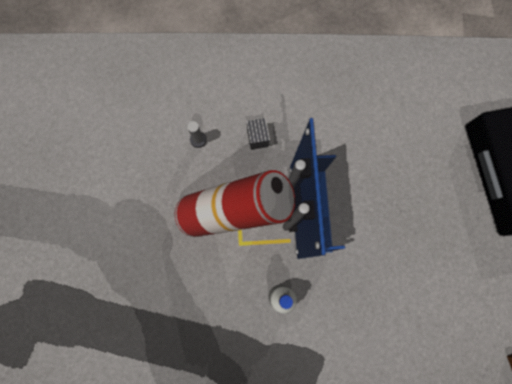

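View pics/wrist0.png

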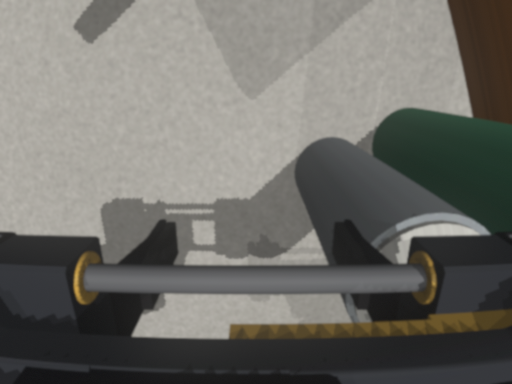

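```bash
python3 - <<'E'
import cv2
a=cv2.imread("pics/top0.png"); cv2.imwrite("pics/t0z.png",cv2.resize(a[100:320,165:365],None,fx=2.7,fy=2.7,interpolation=cv2.INTER_CUBIC))
a=cv2.imread("pics/side0.png"); cv2.imwrite("pics/s0z.png",cv2.resize(a[90:310,120:380],None,fx=2.7,fy=2.7,interpolation=cv2.INTER_CUBIC))
E
```

```text
(no output)
```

View pics/t0z.png

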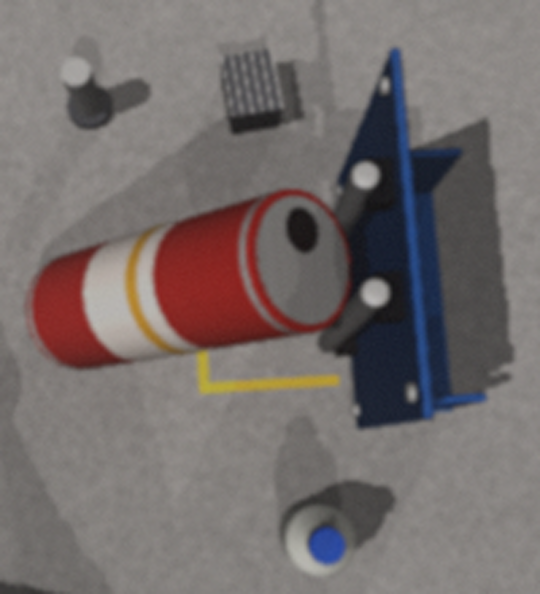

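View pics/s0z.png

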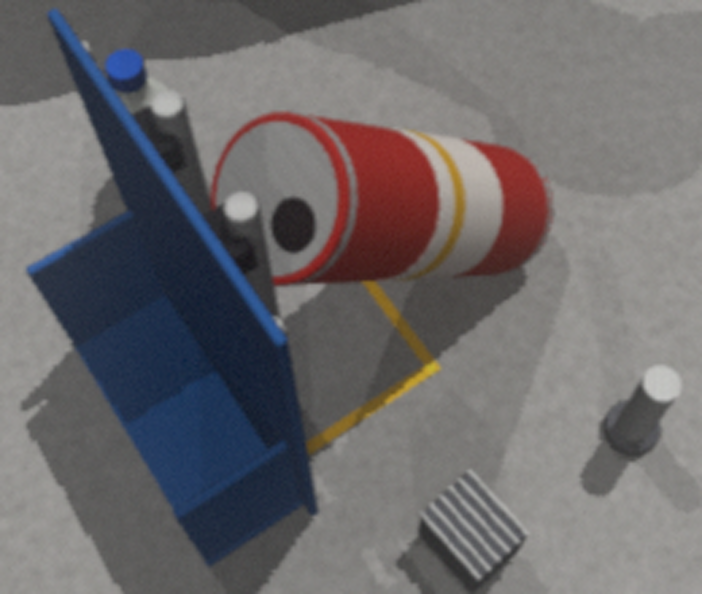

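```bash
cat > h.py <<'E'
import numpy as np, cv2
from bench import r
def cam(n): return r.camera(n)
def ray(c,px):
    K=c["camera_matrix"]; d=(np.array(px,float)-[K[0,2],K[1,2]])/[K[0,0],K[1,1]]
    u=d.copy()
    for _ in range(20): u=d/(1+c["k1"]*(u@u))
    E=c["extrinsics"]; v=E[:3,:3]@np.array([u[0],-u[1],-1]); return E[:3,3],v
def onz(c,px,z):
    o,v=ray(c,px); return o+v*(z-o[2])/v[2]
def tri(c1,p1,c2,p2):
    o1,v1=ray(c1,p1);o2,v2=ray(c2,p2)
    A=np.stack([v1,-v2],1); t=np.linalg.lstsq(A,o2-o1,rcond=None)[0]
    a=o1+v1*t[0];b=o2+v2*t[1]; return (a+b)/2,np.linalg.norm(a-b)
def proj(c,P):
    E=c["extrinsics"]; q=E[:3,:3].T@(np.array(P)-E[:3,3]); u=np.array([q[0],-q[1]])/-q[2]
    u=u*(1+c["k1"]*(u@u)); K=c["camera_matrix"]; return u*[K[0,0],K[1,1]]+[K[0,2],K[1,2]]
E
python3 - <<'E'
from h import *
np.set_printoptions(precision=4,suppress=True)
T=cam("top");S=cam("side")
Z=lambda x,y:(x/2.7+165-.3,y/2.7+100-.3)
Y=lambda x,y:(x/2.7+120-.3,y/2.7+90-.3)
for n,a,b,z in [("barA",(366,176),(167+0,104),.28),("barB",(376,292),(241,206),.28)]:
    # identify pairing both ways
    print(n,onz(T,Z(*a),z),onz(S,Y(*b),z))
print("plate top front", onz(T,Z(390,50),.29),onz(T,Z(424,416),.29), "side",onz(S,Y(53,12),.29),onz(S,Y(285,343),.29))
print("bay corner",onz(T,Z(204,388),0),onz(T,Z(337,380),0),onz(T,Z(204,352),0),"side",onz(S,Y(433,368),0),onz(S,Y(310,445),0),onz(S,Y(368,282),0))
print("lid",tri(T,Z(299,261),S,Y(284,198)))
print("pin",onz(T,Z(76,71),.09),onz(S,Y(661,384),.09),"jaw top",onz(T,Z(248,78),.05),onz(S,Y(472,528),.05),"cleaner cap",onz(T,Z(326,545),.13),onz(S,Y(126,70),.13))
# tin silhouette
for n,c in (("top",T),("side",S)):
    h=cv2.cvtColor(c["pixels"],cv2.COLOR_BGR2HSV)
    m=(((h[...,0]<8)|(h[...,0]>172))&(h[...,1]>130)&(h[...,2]>50)).astype(np.uint8)
    nn,l,st,ce=cv2.connectedComponentsWithStats(m); print(n,[(st[i],ce[i]) for i in range(1,nn) if st[i][4]>80])
E
```

```text
barA [ 0.5598 -0.1506  0.28  ] [ 0.4997 -0.1521  0.28  ]
barB [ 0.4968 -0.1544  0.28  ] [ 0.5628 -0.1482  0.28  ]
plate top front [ 0.6278 -0.1641  0.29  ] [ 0.4317 -0.1759  0.29  ] side [ 0.4346 -0.176   0.29  ] [ 0.6315 -0.1641  0.29  ]
bay corner [ 0.4621 -0.0587  0.    ] [ 0.468  -0.1618  0.    ] [ 0.4899 -0.0586  0.    ] side [ 0.5864 -0.0494  0.    ] [ 0.5901 -0.1455  0.    ] [ 0.5102 -0.0541  0.    ]
lid (array([ 0.5277, -0.1168,  0.203 ]), np.float64(0.005335866347299035))
pin [0.6868 0.034  0.09  ] [0.6881 0.0359 0.09  ] jaw top [ 0.6959 -0.0924  0.05  ] [ 0.6956 -0.0948  0.05  ] cleaner cap [ 0.3548 -0.1395  0.13  ] [ 0.3614 -0.1387  0.13  ]
top [(array([256, 171,  39,  52, 247], dtype=int32), array([267.1417, 199.7328])), (array([ 222,  175,   48,   53, 1496], dtype=int32), array([241.4472, 204.0374])), (array([177, 192,  32,  44, 727], dtype=int32), array([189.2242, 215.784 ]))]
side [(array([204, 132,  45,  63, 338], dtype=int32), array([236.4467, 160.932 ])), (array([ 239,  134,   43,   60, 1565], dtype=int32), array([262.6422, 164.7636])), (array([296, 143,  26,  48, 599], dtype=int32), array([310.9282, 165.0401]))]
```

```bash
python3 - <<'E'
from h import *
np.set_printoptions(precision=4,suppress=True)
T=cam("top");S=cam("side")
N=[];L=[]
for c,rng in ((T,list(range(184,205))+list(range(228,256))),(S,list(range(255,276))+list(range(300,314)))):
    h=cv2.cvtColor(c["pixels"],cv2.COLOR_BGR2HSV)
    m=(((h[...,0]<8)|(h[...,0]>172))&(h[...,1]>110)&(h[...,2]>40))
    for k in (0,-1):
        P=[]
        for u in rng:
            v=np.where(m[120:250,u])[0]+120
            if len(v)>10: P.append((u,v[k]+(-.5 if k==0 else .5)))
        P=np.array(P,float); 
        for _ in range(4):
            f=np.polyfit(P[:,0],P[:,1],1); e=abs(np.polyval(f,P[:,0])-P[:,1]); P=P[e<max(1,2*e.std())]
        V=np.array([ray(c,(u,np.polyval(f,u)))[1] for u in np.linspace(P[0,0],P[-1,0],9)])
        n=np.linalg.svd(V)[2][2]; 
        if n[0]<0:n=-n
        N.append(n); L.append(c["extrinsics"][:3,3]); print(f,len(P),n)
N=np.array(N); U,s,V=np.linalg.svd(N); a=V[2]; a=a*np.sign(a[2]); print(s,a,"lean",np.degrees(np.arccos(a[2])),"az",np.degrees(np.arctan2(a[1],a[0])))
# axis point: n.(p-o)=±44mm (edge toward +x: tin below)
# offsets sign: plane normal points +x; guess both
import itertools
best=min(((np.linalg.lstsq(np.vstack([N,[0,0,1]]),np.append((N*np.array(L)).sum(1)+.044*np.array(sg),.12),rcond=None),sg) for sg in ((-1,1,1,-1),(-1,1,-1,1))),key=lambda q:q[0][1].sum() if len(q[0][1]) else 9)
p=best[0][0]; print(best)
th=np.arccos(a[2]); zf=.044*np.sin(th)
f=p+a*(zf-p[2])/a[2]; print("foot",f,"lid",f+a*.24,"foot low edge",f+.044*np.array([-a[0],-a[1],0])/np.hypot(a[0],a[1])*np.cos(th)*-1*-1)
for c in(T,S): print(proj(c,f),proj(c,f+a*.24))
E
```

```text
[ -0.3013 251.5237] 44 [0.9342 0.2895 0.2083]
[ -0.1405 261.8852] 25 [0.986  0.1381 0.094 ]
[ 0.1624 94.8291] 24 [ 0.6301 -0.5648 -0.5329]
[ -0.0699 210.4752] 18 [ 0.8107 -0.4055 -0.4223]
[1.737  0.9912 0.0193] [ 0.0353 -0.672   0.7397] lean 42.29213105686354 az -86.99073180378272
((array([ 0.5226, -0.0434,  0.1201]), array([0.]), np.int32(3), array([1.7528, 1.2637, 0.5753])), (-1, 1, 1, -1))
foot [0.5183 0.0388 0.0296] lid [ 0.5267 -0.1225  0.2071] foot low edge [0.5166 0.0713 0.0296]
[192.2304 214.8795] [277.619  195.8842]
[301.6194 167.1494] [218.7209 163.186 ]
```

```bash
cat >> h.py <<'E'
from scipy.spatial.transform import Rotation as Ro
np.set_printoptions(precision=4,suppress=True)
d=np.array([.06,-.998,0]); gx=np.array([.998,.06,0])
def Rt(phi):
    z=d*np.sin(phi)+np.array([0,0,-np.cos(phi)]); y=gx; x=np.cross(y,z); return np.stack([x,y,z],1)
def inc(p,phi,s=None):
    s=s or r.read_state(); R=Ro.from_quat(s["eef_rot"]).as_matrix()
    print("shift",R.T@(np.array(p)-s["ee_pos"]),"turn",Ro.from_matrix(R.T@Rt(phi)).as_rotvec())
E
python3 - <<'E'
from h import *
print(Rt(.52)); inc([.513,.19,.2],.52); inc([.513,.19,.2],0)
E
```

```text
[[-0.0521  0.998   0.0298]
 [ 0.8661  0.06   -0.4959]
 [-0.4967  0.     -0.8678]]
shift [-0.4093 -0.2619  0.0225] turn [ 0.2958 -0.4617  1.113 ]
shift [-0.4093 -0.2619  0.0225] turn [-0.0002  0.0002  1.1399]
```

>>> {"name": "step_arm", "arguments": {
  "increments": [
    [[-0.409, -0.262, 0.0], [0, 0, 1.14]],
    [[-0.409, -0.262, 0.0], [0, 0, 1.14]],
    [[-0.409, -0.262, 0.0], [0, 0, 1.14]],
    [[-0.409, -0.262, 0.0], [0, 0, 1.14]],
    [[-0.409, -0.262, 0.0], [0, 0, 1.14]]
  ],
  "hand": -0.2,
  "grip_force": 40
}}

```text
time: 0.85
ee_pos: [0.3747, 0.3788, 0.2227]
eef_rot: [0.534, 0.845, 0.0, -0.0]
ft_force: [1.2, 1.6, -0.9]
width: 0.0566
```

```bash
python3 - <<'E'
from h import *
s=r.read_state();print(s["time"],s["ee_pos"],s["joint_positions"],s["width"]); inc([.513,.19,.2],.52)
E
```

```text
0.85 [0.3747 0.3788 0.2227] [-1.0099  0.1249  0.1457  1.7139 -0.0189  1.3037 -0.4165] 0.05661402641951785
shift [-0.2299  0.0439  0.0227] turn [ 0.1    -0.5138  0.375 ]
```

>>> {"name": "step_arm", "arguments": {
  "increments": [
    [[-0.23, 0.044, 0.02], [0.1, -0.514, 0.375]],
    [[-0.23, 0.044, 0.02], [0.1, -0.514, 0.375]],
    [[-0.23, 0.044, 0.02], [0.1, -0.514, 0.375]],
    [[-0.23, 0.044, 0.02], [0.1, -0.514, 0.375]],
    [[-0.23, 0.044, 0.02], [0.1, -0.514, 0.375]]
  ]
}}

```text
time: 1.35
ee_pos: [0.5138, 0.1892, 0.2015]
eef_rot: [0.662, 0.703, -0.179, 0.189]
ft_force: [0.1, -0.0, -0.9]
width: 0.0523
```

```bash
python3 - <<'E'
from h import *
s=r.read_state();print(s["time"],s["ee_pos"],s["joint_positions"],s["width"]); inc([.513,.13,.14],.52)
E
```

```text
1.35 [0.5138 0.1892 0.2015] [-0.942   0.3749  0.3063  1.574   0.3229  1.5143 -0.6488] 0.05231703467741411
shift [-0.0202 -0.0042  0.0828] turn [-0.0011  0.006  -0.0009]
```

```bash
cat >> h.py <<'E'
def path(thd,s=.015,phi=.52,Qe=.0155):
    t=np.radians(thd); Ce=Qe+.24*np.sin(t)+.088*np.cos(t)-s*np.sin(t); z=.088*np.sin(t)+s*np.cos(t)
    Te=Ce+.0095*np.cos(phi); tz=z-.0095*np.sin(phi)
    return np.array([.5305,-.170,0])-d*Te+np.array([0,0,tz])
E
python3 - <<'E'
from h import *
c=cam("top")
for t in (42.3,40,36,32,28,24,20,15,10,0): print(t,path(t))
inc(path(42.3)+[0,.03,0],.52)
E
```

```text
42.3 [0.5161 0.0698 0.0656]
40 [0.5164 0.0653 0.0633]
36 [0.5169 0.0567 0.0591]
32 [0.5174 0.0472 0.0546]
28 [0.5181 0.0367 0.0498]
24 [0.5188 0.0253 0.0448]
20 [0.5195 0.013  0.0395]
15 [ 0.5205 -0.0034  0.0325]
10 [ 0.5215 -0.0208  0.0253]
0 [ 0.5238 -0.0585  0.0103]
shift [-0.0033 -0.0047  0.1592] turn [-0.0036  0.0096 -0.007 ]
```

```bash
cat >> h.py <<'E'
def path2(thd,**k):
    t=np.radians(thd); return path(thd,**k)+.0085*(d*np.cos(t)-np.array([0,0,np.sin(t)]))
E
python3 - <<'E'
from h import *
for t in (42.3,40,36,32,28,24,20,15,10,0): print(t,path2(t))
inc(path2(42.3)+[-.001,.02,0],.52)
E
```

```text
42.3 [0.5165 0.0635 0.0599]
40 [0.5167 0.0588 0.0579]
36 [0.5173 0.0499 0.0541]
32 [0.5179 0.04   0.0501]
28 [0.5185 0.0292 0.0458]
24 [0.5192 0.0175 0.0413]
20 [0.52   0.0051 0.0366]
15 [ 0.521  -0.0115  0.0303]
10 [ 0.522  -0.0292  0.0239]
0 [ 0.5243 -0.067   0.0103]
shift [-0.0144 -0.0062  0.1723] turn [-0.0036  0.0096 -0.007 ]
```

>>> {"name": "step_arm", "arguments": {
  "increments": [
    [[-0.004, -0.002, 0.04], [0, 0, 0]],
    [[-0.008, -0.004, 0.08], [0, 0.005, 0]],
    [[-0.012, -0.005, 0.12], [-0.002, 0.01, -0.005]],
    [[-0.014, -0.006, 0.16], [-0.004, 0.01, -0.007]],
    [[-0.014, -0.006, 0.172], [-0.004, 0.01, -0.007]]
  ]
}}

```text
time: 1.9
ee_pos: [0.5137, 0.0808, 0.0577]
eef_rot: [0.663, 0.703, -0.178, 0.186]
ft_force: [0.2, -0.4, 1.3]
width: 0.0518
```

```bash
python3 - <<'E'
from h import *
for n in("top","side"):
    c=cam(n); a=c["pixels"]; cv2.imwrite(f"pics/{n}1.png",a)
s=r.read_state(); print(s["time"],s["ee_pos"],s["ft_force"]); inc(path2(42.3)+[0,.003,0],.52)
E
```

```text
2.0 [0.515  0.0834 0.0595] [-0.3134  0.7569  0.4419]
shift [-0.0149  0.0005  0.008 ] turn [-0.0017  0.0008 -0.0002]
```

View pics/top1.png

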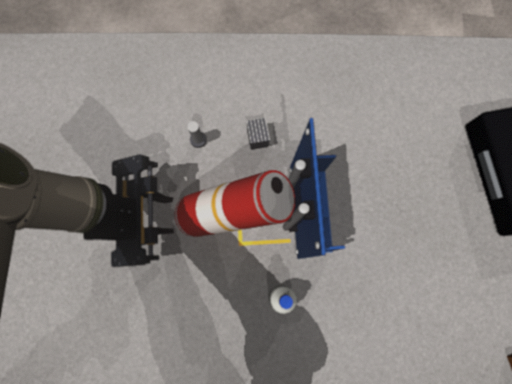

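View pics/side1.png

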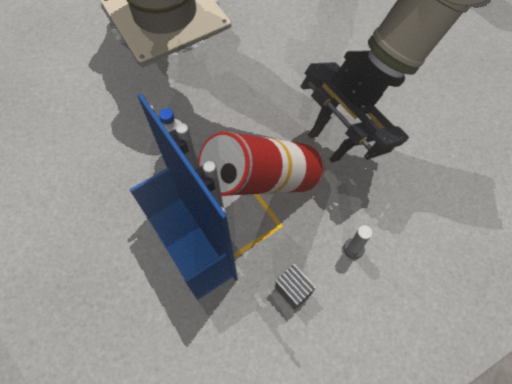

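>>> {"name": "step_arm", "arguments": {
  "increments": [
    [[-0.004, 0, 0.002], [0, 0, 0]],
    [[-0.008, 0, 0.004], [0, 0, 0]],
    [[-0.012, 0.0, 0.006], [0, 0, 0]],
    [[-0.015, 0, 0.008], [0, 0, 0]],
    [[-0.015, 0, 0.008], [0, 0, 0]]
  ]
}}

```text
time: 2.5
ee_pos: [0.5161, 0.0659, 0.0603]
eef_rot: [0.663, 0.703, -0.177, 0.187]
ft_force: [0.4, 1.1, 0.6]
width: 0.0523
```

```bash
cat > st.py <<'E'
import sys
from h import *
s=r.read_state(); print(s["time"],s["ee_pos"],s["ft_force"],s["width"]);
for t in map(float,sys.argv[1:]): print(t,path2(t)); inc(path2(t),.52,s)
E
python3 st.py 42.3 40
```

```text
2.5 [0.5161 0.0659 0.0603] [0.3551 1.136  0.6369] 0.052341657728755424
42.3 [0.5165 0.0635 0.0599]
shift [-0.0019  0.0002  0.0016] turn [-0.0017  0.0006 -0.0009]
40.0 [0.5167 0.0588 0.0579]
shift [-0.005   0.0002  0.0057] turn [-0.0017  0.0006 -0.0009]
```

>>> {"name": "step_arm", "arguments": {
  "increments": [
    [[-0.001, 0, 0.001], [0, 0, 0]],
    [[-0.002, 0, 0.002], [0, 0, 0]],
    [[-0.003, 0.0, 0.003], [0, 0, 0]],
    [[-0.004, 0, 0.0045], [0, 0, 0]],
    [[-0.005, 0, 0.0057], [0, 0, 0]]
  ]
}}

```text
time: 3.0
ee_pos: [0.5171, 0.0601, 0.0581]
eef_rot: [0.663, 0.704, -0.176, 0.187]
ft_force: [-0.5, 6.0, 4.8]
width: 0.0526
```

```bash
python3 st.py 39 37
```

```text
3.0 [0.5171 0.0601 0.0581] [-0.4985  6.0239  4.8071] 0.052568687431347336
39.0 [0.5169 0.0567 0.057 ]
shift [-0.0024 -0.0004  0.0027] turn [ 0.0001 -0.0011 -0.0003]
37.0 [0.5171 0.0522 0.0551]
shift [-0.0054 -0.0004  0.0066] turn [ 0.0001 -0.0011 -0.0003]
```

>>> {"name": "step_arm", "arguments": {
  "increments": [
    [[-0.001, 0, 0.0012], [0, 0, 0]],
    [[-0.002, 0, 0.0025], [0, 0, 0]],
    [[-0.003, 0.0, 0.0037], [0, 0, 0]],
    [[-0.004, 0, 0.005], [0, 0, 0]],
    [[-0.0054, 0, 0.0065], [0, 0, 0]]
  ]
}}

```text
time: 3.5
ee_pos: [0.5181, 0.0534, 0.0554]
eef_rot: [0.663, 0.704, -0.175, 0.187]
ft_force: [-0.6, 3.6, 3.2]
width: 0.0523
```

```bash
python3 - <<'E'
from h import *
for n in("top","side"):
    c=cam(n); a=c["pixels"]; cv2.imwrite(f"pics/{n}2.png",a[90:310,150:370].repeat(2,0).repeat(2,1))
E
python3 st.py 37 35 33; python3 -c "
import cv2;import numpy as np
cv2.imwrite('pics/c2.png',np.hstack([cv2.imread('pics/top2.png'),cv2.imread('pics/side2.png')])[:,:800])"
```

```text
3.6 [0.5179 0.0527 0.0553] [-0.7861  4.8484  2.8357] 0.05243705705489001
37.0 [0.5171 0.0522 0.0551]
shift [-0.0003 -0.0007  0.0003] turn [ 0.0009 -0.0018 -0.0003]
35.0 [0.5174 0.0475 0.0532]
shift [-0.0034 -0.0007  0.0044] turn [ 0.0009 -0.0018 -0.0003]
33.0 [0.5177 0.0425 0.0512]
shift [-0.0067 -0.0007  0.0086] turn [ 0.0009 -0.0018 -0.0003]
```

View pics/c2.png

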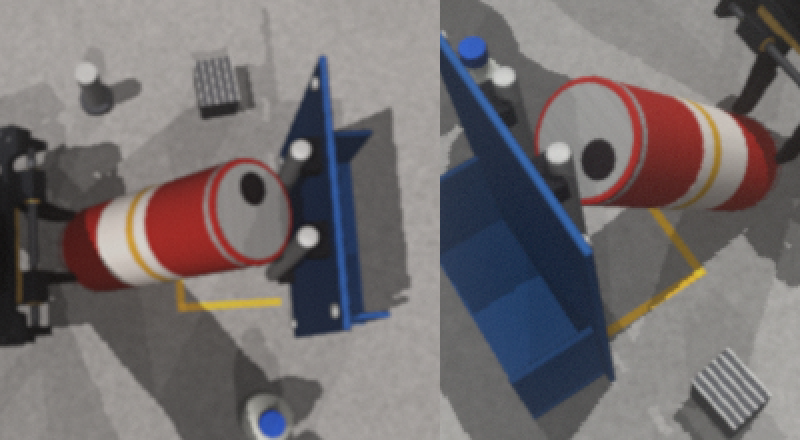

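>>> {"name": "step_arm", "arguments": {
  "increments": [
    [[-0.0013, 0, 0.0017], [0, 0, 0]],
    [[-0.0027, 0, 0.0034], [0, 0, 0]],
    [[-0.004, -0.0003, 0.005], [0, 0, 0]],
    [[-0.0054, -0.0005, 0.0068], [0, 0, 0]],
    [[-0.0067, -0.0007, 0.0086], [0, 0, 0]]
  ]
}}

```text
time: 4.1
ee_pos: [0.5177, 0.0421, 0.051]
eef_rot: [0.663, 0.704, -0.175, 0.187]
ft_force: [0.2, 3.1, 4.3]
width: 0.0525
```

```bash
python3 st.py 33 31 29.5
```

```text
4.1 [0.5177 0.0421 0.051 ] [0.241  3.0847 4.2845] 0.05246476459652181
33.0 [0.5177 0.0425 0.0512]
shift [ 0.0003  0.0001 -0.0003] turn [ 0.0006 -0.0015 -0.0004]
31.0 [0.518  0.0374 0.0491]
shift [-0.0032  0.0001  0.0041] turn [ 0.0006 -0.0015 -0.0004]
29.5 [0.5183 0.0333 0.0475]
shift [-0.0059  0.0001  0.0074] turn [ 0.0006 -0.0015 -0.0004]
```

>>> {"name": "step_arm", "arguments": {
  "increments": [
    [[-0.0012, 0, 0.0015], [0, 0, 0]],
    [[-0.0024, 0, 0.003], [0, 0, 0]],
    [[-0.0036, 0, 0.0045], [0, 0, 0]],
    [[-0.0048, 0, 0.006], [0, 0, 0]],
    [[-0.006, 0, 0.0074], [0, 0, 0]]
  ]
}}

```text
time: 4.6
ee_pos: [0.5182, 0.033, 0.0475]
eef_rot: [0.663, 0.704, -0.176, 0.187]
ft_force: [-0.3, 3.1, 3.1]
width: 0.0522
```

```bash
python3 st.py 28 27 26
```

```text
4.6 [0.5182 0.033  0.0475] [-0.2695  3.1498  3.0532] 0.05222771170182015
28.0 [0.5185 0.0292 0.0458]
shift [-0.0025  0.0001  0.0033] turn [ 0.0005 -0.0013 -0.0005]
27.0 [0.5187 0.0263 0.0447]
shift [-0.0044  0.0001  0.0057] turn [ 0.0005 -0.0013 -0.0005]
26.0 [0.5189 0.0234 0.0436]
shift [-0.0064  0.0001  0.0081] turn [ 0.0005 -0.0013 -0.0005]
```

>>> {"name": "step_arm", "arguments": {
  "increments": [
    [[-0.0013, 0, 0.0016], [0, 0, 0]],
    [[-0.0026, 0, 0.0032], [0, 0, 0]],
    [[-0.0038, 0, 0.0048], [0, 0, 0]],
    [[-0.0051, 0, 0.0064], [0, 0, 0]],
    [[-0.0064, 0, 0.008], [0, 0, 0]]
  ]
}}

```text
time: 5.1
ee_pos: [0.5187, 0.0233, 0.0436]
eef_rot: [0.663, 0.704, -0.176, 0.187]
ft_force: [-0.0, 1.4, 2.0]
width: 0.052
```

```bash
python3 - <<'E'
from h import *
a=[cam(n)["pixels"][90:300,150:350].repeat(2,0).repeat(2,1) for n in("top","side")]
cv2.imwrite("pics/c3.png",np.hstack(a))
E
python3 st.py 24 22.5
```

```text
5.2 [0.5186 0.0229 0.0436] [0.0898 1.1257 0.9469] 0.05219038528957702
24.0 [0.5192 0.0175 0.0413]
shift [-0.0036  0.0003  0.0046] turn [-0.0001 -0.0009 -0.0008]
22.5 [0.5195 0.0129 0.0396]
shift [-0.0067  0.0003  0.0084] turn [-0.0001 -0.0009 -0.0008]
```

View pics/c3.png

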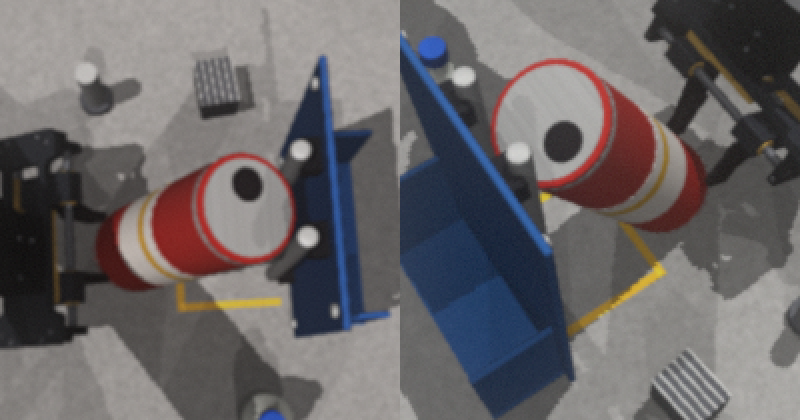

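>>> {"name": "step_arm", "arguments": {
  "increments": [
    [[-0.0013, 0, 0.0016], [0, 0, 0]],
    [[-0.0026, 0, 0.0033], [0, 0, 0]],
    [[-0.0039, 0, 0.005], [0, 0, 0]],
    [[-0.0053, 0, 0.0067], [0, 0, 0]],
    [[-0.0067, 0.0002, 0.0084], [0, 0, 0]]
  ]
}}

```text
time: 5.7
ee_pos: [0.5193, 0.0127, 0.0395]
eef_rot: [0.663, 0.703, -0.176, 0.187]
ft_force: [0.0, 2.0, 1.3]
width: 0.0524
```

```bash
python3 st.py 21 20 19
```

```text
5.7 [0.5193 0.0127 0.0395] [0.0278 2.0484 1.3445] 0.05238572903577537
21.0 [0.5198 0.0082 0.0378]
shift [-0.003   0.0002  0.0037] turn [-0.0003 -0.0008 -0.0007]
20.0 [0.52   0.0051 0.0366]
shift [-0.0052  0.0002  0.0064] turn [-0.0003 -0.0008 -0.0007]
19.0 [0.5202 0.0018 0.0353]
shift [-0.0074  0.0002  0.009 ] turn [-0.0003 -0.0008 -0.0007]
```

>>> {"name": "step_arm", "arguments": {
  "increments": [
    [[-0.0013, 0, 0.0016], [0, 0, 0]],
    [[-0.0026, 0, 0.0032], [0, 0, 0]],
    [[-0.0039, 0, 0.0048], [0, 0, 0]],
    [[-0.0052, 0.0002, 0.0064], [0, 0, 0]]
  ]
}}

```text
time: 6.1
ee_pos: [0.5199, 0.0049, 0.0364]
eef_rot: [0.663, 0.703, -0.176, 0.187]
ft_force: [-0.2, 1.5, 1.0]
width: 0.0523
```

```bash
python3 - <<'E'
from h import *
a=[cam(n)["pixels"][90:300,150:350].repeat(2,0).repeat(2,1) for n in("top","side")]
cv2.imwrite("pics/c4.png",np.hstack(a))
E
python3 st.py 20 19 18
```

```text
6.2 [0.5198 0.0046 0.0364] [ 0.2531  1.2625 -0.3842] 0.052146979213021784
20.0 [0.52   0.0051 0.0366]
shift [ 0.0003  0.0002 -0.0004] turn [-0.0008 -0.0005 -0.0011]
19.0 [0.5202 0.0018 0.0353]
shift [-0.0019  0.0002  0.0023] turn [-0.0008 -0.0005 -0.0011]
18.0 [ 0.5204 -0.0015  0.0341]
shift [-0.0041  0.0002  0.005 ] turn [-0.0008 -0.0005 -0.0011]
```

View pics/c4.png

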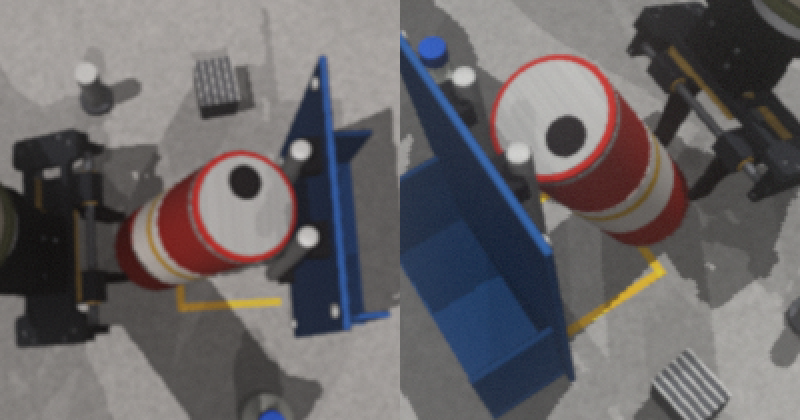

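>>> {"name": "step_arm", "arguments": {
  "increments": [
    [[-0.001, 0, 0.0012], [0, 0, 0]],
    [[-0.002, 0, 0.0024], [0, 0, 0]],
    [[-0.003, 0, 0.0036], [0, 0, 0]],
    [[-0.004, 0.0002, 0.005], [0, 0, 0]]
  ]
}}

```text
time: 6.6
ee_pos: [0.5204, -0.0015, 0.034]
eef_rot: [0.663, 0.703, -0.176, 0.187]
ft_force: [-0.1, 1.5, 1.5]
width: 0.0521
```

```bash
python3 - <<'E'
from h import *
a=[cam(n)["pixels"][90:300,150:350].repeat(2,0).repeat(2,1) for n in("top","side")]
cv2.imwrite("pics/c5.png",np.hstack(a))
E
python3 st.py 18 17 16
```

```text
6.7 [ 0.5203 -0.0017  0.034 ] [-0.2034  0.4837  0.9856] 0.051864144779381165
18.0 [ 0.5204 -0.0015  0.0341]
shift [ 0.0002  0.0001 -0.0002] turn [-0.0011 -0.0003 -0.0013]
17.0 [ 0.5206 -0.0048  0.0329]
shift [-0.0021  0.0001  0.0025] turn [-0.0011 -0.0003 -0.0013]
16.0 [ 0.5208 -0.0081  0.0316]
shift [-0.0044  0.0001  0.0053] turn [-0.0011 -0.0003 -0.0013]
```

View pics/c5.png

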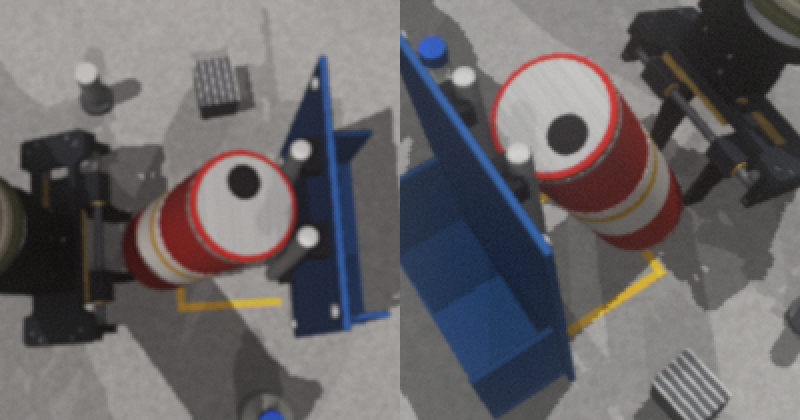

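>>> {"name": "step_arm", "arguments": {
  "increments": [
    [[-0.0013, 0, 0.0016], [0, 0, 0]],
    [[-0.0026, 0, 0.0032], [0, 0, 0]],
    [[-0.004, 0, 0.005], [0, 0, 0]]
  ]
}}

```text
time: 7.0
ee_pos: [0.5206, -0.0078, 0.0315]
eef_rot: [0.663, 0.703, -0.176, 0.187]
ft_force: [1.2, 1.1, 0.6]
width: 0.0524
```

```bash
python3 - <<'E'
from h import *
a=[cam(n)["pixels"][90:300,150:350].repeat(2,0).repeat(2,1) for n in("top","side")]
cv2.imwrite("pics/c6.png",np.hstack(a))
E
python3 st.py 18 15 10
```

```text
7.1 [ 0.5205 -0.0082  0.0315] [ 0.0935  0.3573 -0.6519] 0.05239105063616101
18.0 [ 0.5204 -0.0015  0.0341]
shift [ 0.0046  0.0003 -0.0056] turn [-0.0016  0.     -0.0017]
15.0 [ 0.521  -0.0115  0.0303]
shift [-0.0023  0.0003  0.0027] turn [-0.0016  0.     -0.0017]
10.0 [ 0.522  -0.0292  0.0239]
shift [-0.0144  0.0003  0.0171] turn [-0.0016  0.     -0.0017]
```

View pics/c6.png

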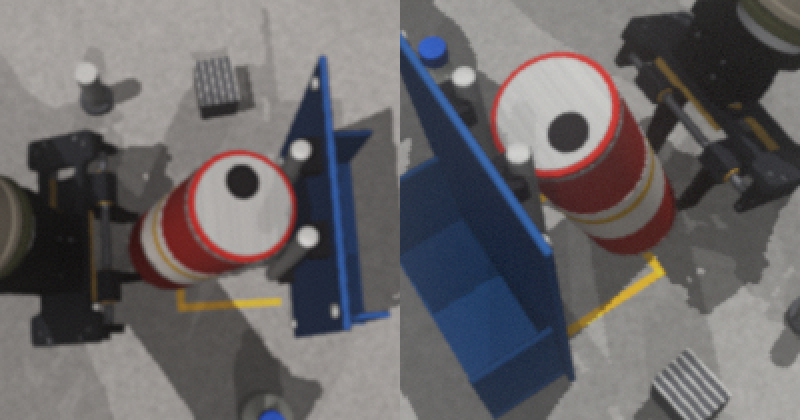

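>>> {"name": "step_arm", "arguments": {
  "increments": [
    [[0.0013, 0, 0.001], [0, 0, 0]],
    [[0.0026, 0, 0.002], [0, 0, 0]],
    [[0.004, 0, 0.003], [0, 0, 0]],
    [[0.0053, 0, 0.004], [0, 0, 0]],
    [[0.0066, 0, 0.0054], [0, 0, 0]]
  ]
}}

```text
time: 7.6
ee_pos: [0.5202, -0.005, 0.0233]
eef_rot: [0.663, 0.703, -0.177, 0.187]
ft_force: [-0.2, 1.5, -0.2]
width: 0.0522
```

```bash
python3 - <<'E'
from h import *
a=[cam(n)["pixels"][90:300,150:350].repeat(2,0).repeat(2,1) for n in("top","side")]
cv2.imwrite("pics/c7.png",np.hstack(a))
E
python3 st.py 18 15 10
```

```text
7.7 [ 0.5201 -0.0051  0.0233] [-0.395   1.5727 -0.894 ] 0.05215061870899953
18.0 [ 0.5204 -0.0015  0.0341]
shift [-0.0022  0.0004 -0.0112] turn [-0.0019  0.0002 -0.0012]
15.0 [ 0.521  -0.0115  0.0303]
shift [-0.0091  0.0004 -0.0029] turn [-0.0019  0.0002 -0.0012]
10.0 [ 0.522  -0.0292  0.0239]
shift [-0.0212  0.0005  0.0115] turn [-0.0019  0.0002 -0.0012]
```

View pics/c7.png

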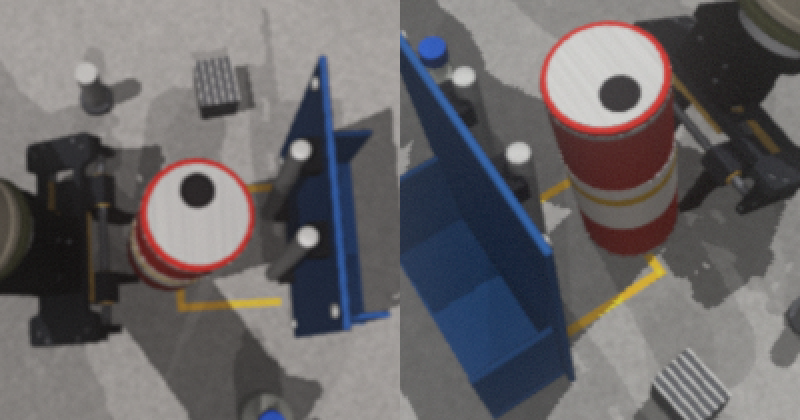

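>>> {"name": "step_arm", "arguments": {
  "increments": [
    [[0.0025, 0, 0.0004], [0, 0, 0]],
    [[0.005, 0, 0.0008], [0, 0, 0]],
    [[0.0075, 0, 0.0012], [0, 0, 0]],
    [[0.01, 0, 0.0016], [0, 0, 0]],
    [[0.0127, 0, 0.002], [0, 0, 0]]
  ]
}}

```text
time: 8.2
ee_pos: [0.5195, 0.005, 0.0151]
eef_rot: [0.663, 0.703, -0.177, 0.187]
ft_force: [-0.5, 0.7, -0.3]
width: 0.0521
```

```bash
python3 - <<'E'
from h import *
a=[cam(n)["pixels"][90:300,150:350].repeat(2,0).repeat(2,1) for n in("top","side")]
cv2.imwrite("pics/c8.png",np.hstack(a))
E
python3 st.py
```

```text
8.3 [0.5195 0.0053 0.015 ] [-0.2407  0.5752  0.8497] 0.05229009183672519
```

View pics/c8.png

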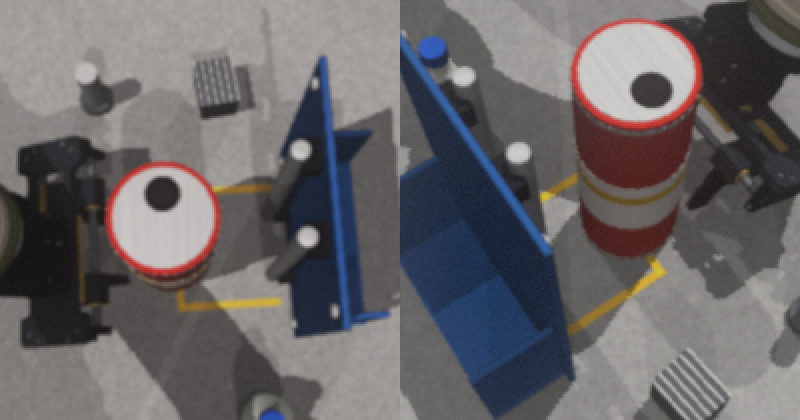

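>>> {"name": "step_arm", "arguments": {
  "increments": [
    [[0.002, 0, -0.001], [0, 0, 0]],
    [[0.004, 0, -0.002], [0, 0, 0]],
    [[0.004, 0, -0.002], [0, 0, 0]],
    [[0.004, 0, -0.002], [0, 0, 0]],
    [[0.004, 0, -0.002], [0, 0, 0]]
  ]
}}

```text
time: 8.8
ee_pos: [0.5192, 0.0096, 0.0147]
eef_rot: [0.663, 0.703, -0.177, 0.187]
ft_force: [0.2, 0.1, 0.9]
width: 0.0522
```

```bash
cat > m.py <<'E'
import sys
from h import *
T=cam("top");S=cam("side")
cv2.imwrite(sys.argv[1],np.hstack([c["pixels"][90:300,150:350].repeat(2,0).repeat(2,1) for c in(T,S)]))
E_={}
for n,c in(("top",T),("side",S)):
    h=cv2.cvtColor(c["pixels"],cv2.COLOR_BGR2HSV)
    red=(((h[...,0]<8)|(h[...,0]>172))&(h[...,1]>110)&(h[...,2]>40)).astype(np.uint8)
    red[:, :150]=0; red[:90]=0
    # lid: largest hole inside the red rim
    cs,hi=cv2.findContours(red,cv2.RETR_CCOMP,cv2.CHAIN_APPROX_NONE)
    ho=[q for q,k in zip(cs,hi[0]) if k[3]>=0]
    q=max(ho,key=cv2.contourArea); E_[n]=cv2.fitEllipse(q); print(n,E_[n])
    E_[n+"r"]=red
lid,g=tri(T,E_["top"][0],S,E_["side"][0]); print("lid tri",lid,"gap",g,"onz.24",onz(T,E_["top"][0],.24)[:2],onz(S,E_["side"][0],.24)[:2])
red=E_["sider"]; v0=int(E_["side"][0][1]+E_["side"][1][0]/2)+12
A=[];B=[]
for v in range(v0,v0+70):
    u=np.where(red[v])[0]
    if len(u)>30: A.append((v,u[0]-.5));B.append((v,u[-1]+.5))
N=[]
for P in (A,B):
    P=np.array(P,float)
    for _ in range(5):
        f=np.polyfit(P[:,0],P[:,1],1);e=abs(np.polyval(f,P[:,0])-P[:,1]);P=P[e<max(.7,2*e.std())]
    V=np.array([ray(S,(np.polyval(f,v),v))[1] for v in np.linspace(P[0,0],P[-1,0],9)]); N.append(np.linalg.svd(V)[2][2]); print(f,len(P))
a=np.cross(*N);a/=np.linalg.norm(a);a*=np.sign(a[2]);print("axis",a,"lean deg",np.degrees(np.arccos(a[2])),"to guard",np.degrees(a@d))
g=np.array([.5305,-.17,0]); w=lid-g; print("guard frame lid x,y",w@gx,-w@d, "bar seat y .0597")
E
python3 m.py pics/c9.png; python3 st.py
```

```text
top ((231.8596954345703, 194.34774780273438), (51.70742416381836, 52.73858642578125), 81.5523681640625)
side ((266.31378173828125, 124.04806518554688), (50.385440826416016, 59.988250732421875), 92.08660888671875)
lid tri [ 0.5242 -0.0481  0.2405] gap 0.004130645038650966 onz.24 [ 0.5234 -0.05  ] [ 0.5246 -0.046 ]
[  0.1373 216.4069] 9
[ -0.2099 326.0115] 9
axis [ 0.1263 -0.0828  0.9885] lean deg 8.682892926900056 to guard 5.16637484863613
guard frame lid x,y 0.0009986283857300277 0.12201286116538985 bar seat y .0597
8.9 [0.5192 0.0096 0.0147] [-0.0832  0.6854  0.6404] 0.052444245331710854
```

View pics/c9.png

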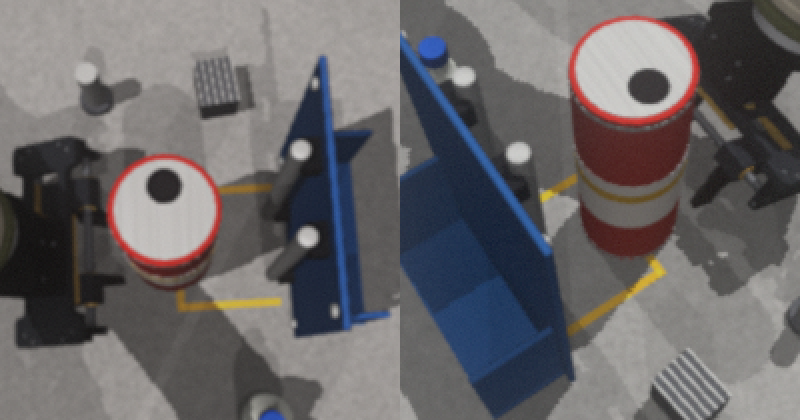

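>>> {"name": "step_arm", "arguments": {
  "increments": [
    [[0, 0, 0], [0, 0, 0]],
    [[0, 0, 0], [0, 0, 0]],
    [[0, 0, 0], [0, 0, 0]],
    [[0, 0, 0], [0, 0, 0]],
    [[0, 0, 0], [0, 0, 0]]
  ]
}}

```text
time: 9.4
ee_pos: [0.5192, 0.0096, 0.0147]
eef_rot: [0.663, 0.703, -0.177, 0.187]
ft_force: [-0.4, -0.1, 0.1]
width: 0.0525
```

```bash
python3 m.py pics/c10.png; python3 - <<'E'
from h import *
S=cam("side");a=S["pixels"].copy(); T=cam("top")
C=np.array([.5242,-.0481,0])
im=[]
for c in(S,T):
    b=c["pixels"].copy().repeat(3,0).repeat(3,1)
    for z in(0,.24):
        for t in np.linspace(0,2*np.pi,60):
            p=proj(c,C+[.044*np.cos(t),.044*np.sin(t),z]); cv2.circle(b,tuple(int(q) for q in p*3+1),1,(0,255,0),-1)
    im.append(b)
cv2.imwrite("pics/o1.png",np.hstack([im[0][240:600,660:1050],im[1][360:720,480:870]]))
E
```

```text
top ((230.57720947265625, 195.1783905029297), (51.79739761352539, 52.79023742675781), 76.87971496582031)
side ((266.474609375, 124.37152099609375), (50.57340621948242, 59.90473556518555), 91.23885345458984)
lid tri [ 0.5232 -0.0465  0.2375] gap 0.0030233031636173135 onz.24 [ 0.5221 -0.048 ] [ 0.5251 -0.0461]
[  0.1439 215.9283] 9
[ -0.2314 329.7216] 11
axis [ 0.1497 -0.0964  0.984 ] lean deg 10.255217595421106 to guard 6.025140713815898
guard frame lid x,y 0.00010185803304454518 0.12364397492263135 bar seat y .0597
```

View pics/o1.png

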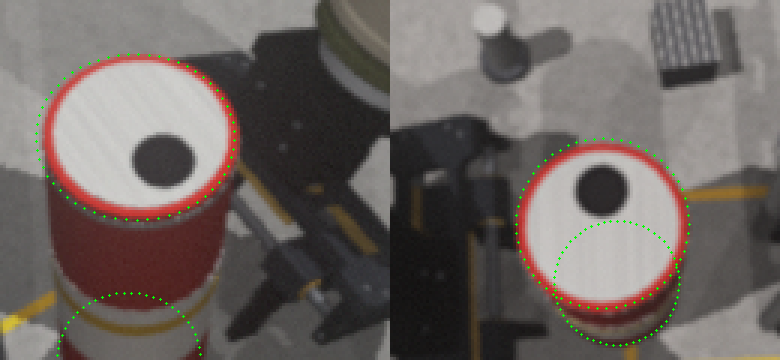

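>>> {"name": "step_arm", "arguments": {
  "increments": [
    [[-0.0022, 0, 0.0012], [0, 0, 0]],
    [[-0.0044, 0, 0.0025], [0, 0, 0]],
    [[-0.0065, 0, 0.0037], [0, 0, 0]],
    [[-0.0085, 0, 0.0049], [0, 0, 0]],
    [[-0.0105, 0, 0.006], [0, 0, 0]]
  ]
}}

```text
time: 10.1
ee_pos: [0.5199, -0.0028, 0.0147]
eef_rot: [0.663, 0.703, -0.177, 0.187]
ft_force: [-0.1, 0.3, 0.6]
width: 0.0521
```

```bash
python3 st.py 0
```

```text
10.1 [ 0.5199 -0.0028  0.0147] [-0.0945  0.2825  0.5857] 0.052078868952919244
0.0 [ 0.5243 -0.067   0.0103]
shift [-0.0536  0.0007  0.0359] turn [-0.0021  0.0003 -0.0009]
```

>>> {"name": "step_arm", "arguments": {
  "increments": [
    [[-0.0017, 0, 0.001], [0, 0, 0]],
    [[-0.0035, 0, 0.002], [0, 0, 0]],
    [[-0.0052, 0, 0.003], [0, 0, 0]],
    [[-0.0069, 0, 0.004], [0, 0, 0]],
    [[-0.0087, 0, 0.005], [0, 0, 0]]
  ]
}}

```text
time: 10.6
ee_pos: [0.5205, -0.0128, 0.0147]
eef_rot: [0.663, 0.703, -0.177, 0.187]
ft_force: [-0.4, 0.7, 0.1]
width: 0.0523
```

>>> {"name": "step_arm", "arguments": {
  "increments": [
    [[-0.0017, 0, 0.001], [0, 0, 0]],
    [[-0.0035, 0, 0.002], [0, 0, 0]],
    [[-0.0052, 0, 0.003], [0, 0, 0]],
    [[-0.0069, 0, 0.004], [0, 0, 0]],
    [[-0.0087, 0, 0.005], [0, 0, 0]]
  ]
}}

```text
time: 11.1
ee_pos: [0.5211, -0.023, 0.0147]
eef_rot: [0.663, 0.703, -0.177, 0.187]
ft_force: [-0.4, 1.6, 0.7]
width: 0.0519
```

```bash
python3 m.py pics/c11.png; python3 st.py 0
```

```text
top ((241.96353149414062, 194.49301147460938), (51.5498161315918, 52.62169647216797), 81.7629165649414)
side ((254.67750549316406, 130.7020721435547), (51.293617248535156, 60.41576385498047), 90.25994873046875)
lid tri [ 0.5239 -0.0646  0.2375] gap 0.001685054677344627 onz.24 [ 0.5232 -0.0654] [ 0.5256 -0.0647]
[  0.1693 199.8762] 9
[ -0.1484 305.9104] 7
axis [ 0.0971 -0.0562  0.9937] lean deg 6.440600118404965 to guard 3.5497380682131343
guard frame lid x,y -0.00021532144687282188 0.10556026052361416 bar seat y .0597
11.2 [ 0.521  -0.0233  0.0147] [-0.2338  0.463   0.7032] 0.05198025184162435
0.0 [ 0.5243 -0.067   0.0103]
shift [-0.0358  0.0007  0.0257] turn [-0.0022  0.0004 -0.0012]
```

View pics/c11.png

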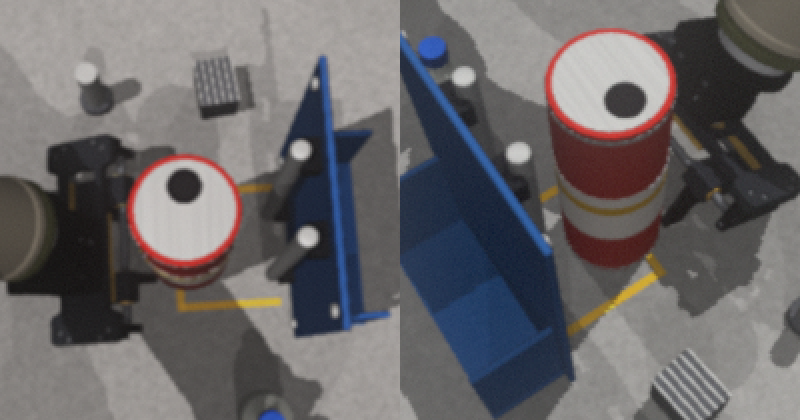

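>>> {"name": "step_arm", "arguments": {
  "increments": [
    [[-0.0017, 0, 0.001], [0, 0, 0]],
    [[-0.0035, 0, 0.002], [0, 0, 0]],
    [[-0.0052, 0, 0.003], [0, 0, 0]],
    [[-0.0069, 0, 0.004], [0, 0, 0]],
    [[-0.0087, 0, 0.005], [0, 0, 0]]
  ]
}}

```text
time: 11.7
ee_pos: [0.5216, -0.0334, 0.0147]
eef_rot: [0.663, 0.703, -0.177, 0.187]
ft_force: [-0.1, 0.7, 0.4]
width: 0.0525
```

>>> {"name": "step_arm", "arguments": {
  "increments": [
    [[-0.0017, 0, 0.001], [0, 0, 0]],
    [[-0.0035, 0, 0.002], [0, 0, 0]],
    [[-0.0052, 0, 0.003], [0, 0, 0]],
    [[-0.0069, 0, 0.004], [0, 0, 0]],
    [[-0.0087, 0, 0.005], [0, 0, 0]]
  ]
}}

```text
time: 12.2
ee_pos: [0.5222, -0.0436, 0.0147]
eef_rot: [0.663, 0.703, -0.177, 0.187]
ft_force: [-0.1, 0.8, 1.0]
width: 0.0517
```

>>> {"name": "step_arm", "arguments": {
  "increments": [
    [[-0.0017, 0, 0.001], [0, 0, 0]],
    [[-0.0035, 0, 0.002], [0, 0, 0]],
    [[-0.0052, 0, 0.003], [0, 0, 0]],
    [[-0.0069, 0, 0.004], [0, 0, 0]],
    [[-0.0087, 0, 0.005], [0, 0, 0]]
  ]
}}

```text
time: 12.7
ee_pos: [0.5228, -0.0538, 0.0147]
eef_rot: [0.663, 0.703, -0.177, 0.187]
ft_force: [-0.6, 0.7, 0.5]
width: 0.0524
```

```bash
python3 m.py pics/c12.png; python3 st.py 0
```

```text
top ((262.081787109375, 193.453369140625), (51.56150436401367, 52.46419906616211), 94.26734161376953)
side ((235.1044158935547, 141.97271728515625), (52.52951431274414, 61.3851318359375), 85.7350082397461)
lid tri [ 0.5256 -0.0955  0.2373] gap 0.0017289381354658403 onz.24 [ 0.5248 -0.0962] [ 0.5275 -0.0954]
[  0.2133 180.5055] 20
[ -1.  448.5] 2
axis [ 0.3449 -0.1252  0.9302] lean deg 21.527195042485726 to guard 8.343797513228195
guard frame lid x,y -0.0003979745388948329 0.07461513745977183 bar seat y .0597
12.8 [ 0.5227 -0.0541  0.0147] [-0.5829  1.6727  0.007 ] 0.05262579341105803
0.0 [ 0.5243 -0.067   0.0103]
shift [-0.009   0.0008  0.0103] turn [-0.0025  0.0006 -0.0016]
```

View pics/c12.png

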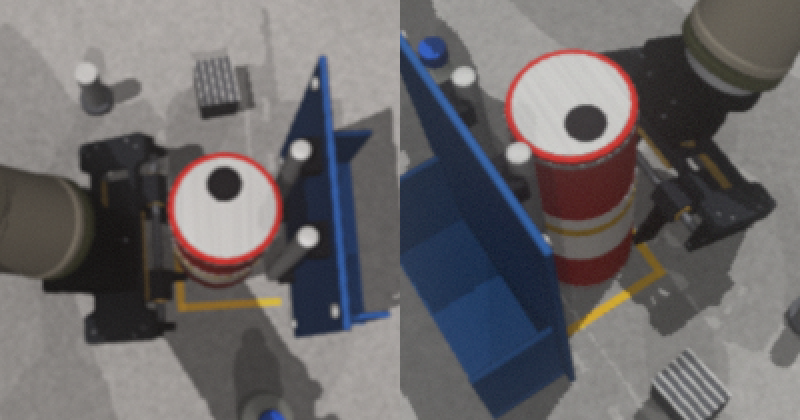

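>>> {"name": "step_arm", "arguments": {
  "increments": [
    [[-0.0015, 0, 0.0009], [0, 0, 0]],
    [[-0.003, 0, 0.0017], [0, 0, 0]],
    [[-0.0045, 0, 0.0026], [0, 0, 0]],
    [[-0.006, 0, 0.0034], [0, 0, 0]],
    [[-0.0075, 0, 0.0043], [0, 0, 0]]
  ]
}}

```text
time: 13.3
ee_pos: [0.5232, -0.0628, 0.0147]
eef_rot: [0.663, 0.703, -0.177, 0.187]
ft_force: [0.8, 2.4, 0.2]
width: 0.0522
```

>>> {"name": "step_arm", "arguments": {
  "increments": [
    [[-0.0005, 0, 0.0003], [0, 0, 0]],
    [[-0.001, 0, 0.0006], [0, 0, 0]],
    [[-0.0015, 0, 0.0009], [0, 0, 0]],
    [[-0.002, 0, 0.0012], [0, 0, 0]],
    [[-0.0025, 0, 0.0014], [0, 0, 0]]
  ]
}}

```text
time: 13.8
ee_pos: [0.5234, -0.0658, 0.0148]
eef_rot: [0.663, 0.703, -0.177, 0.187]
ft_force: [-0.6, 1.8, 0.5]
width: 0.0522
```

```bash
python3 st.py 0
```

```text
13.8 [ 0.5234 -0.0658  0.0148] [-0.5803  1.7689  0.4977] 0.05219782588690171
0.0 [ 0.5243 -0.067   0.0103]
shift [0.0011 0.0008 0.0045] turn [-0.0025  0.0006 -0.0016]
```

Expected seat near y = -0.069; now very small steps.

>>> {"name": "step_arm", "arguments": {
  "increments": [
    [[-0.0004, 0, 0.0002], [0, 0, 0]],
    [[-0.0008, 0, 0.0005], [0, 0, 0]],
    [[-0.0012, 0, 0.0007], [0, 0, 0]],
    [[-0.0016, 0, 0.0009], [0, 0, 0]]
  ]
}}

```text
time: 14.2
ee_pos: [0.5235, -0.0676, 0.0148]
eef_rot: [0.663, 0.703, -0.177, 0.187]
ft_force: [-0.2, 0.9, -0.1]
width: 0.0523
```

>>> {"name": "step_arm", "arguments": {
  "increments": [
    [[-0.0003, 0, 0.0002], [0, 0, 0]],
    [[-0.0006, 0, 0.0003], [0, 0, 0]],
    [[-0.0009, 0, 0.0005], [0, 0, 0]]
  ]
}}

```text
time: 14.5
ee_pos: [0.5236, -0.0686, 0.0148]
eef_rot: [0.663, 0.703, -0.177, 0.187]
ft_force: [0.1, 1.0, 0.7]
width: 0.0523
```

>>> {"name": "step_arm", "arguments": {
  "increments": [
    [[-0.0003, 0, 0.0002], [0, 0, 0]],
    [[-0.0006, 0, 0.0003], [0, 0, 0]],
    [[-0.0009, 0, 0.0005], [0, 0, 0]]
  ]
}}

```text
time: 14.8
ee_pos: [0.5237, -0.0692, 0.0147]
eef_rot: [0.663, 0.703, -0.177, 0.187]
ft_force: [-1.3, 3.8, 0.0]
width: 0.0521
```

>>> {"name": "step_arm", "arguments": {
  "increments": [
    [[-0.0003, 0, 0.0002], [0, 0, 0]],
    [[-0.0006, 0, 0.0003], [0, 0, 0]]
  ]
}}

```text
time: 15.0
ee_pos: [0.5239, -0.0695, 0.0147]
eef_rot: [0.663, 0.703, -0.177, 0.187]
ft_force: [-0.4, 3.3, 0.0]
width: 0.0521
```

```bash
python3 m.py pics/c13.png; python3 st.py 0
```

```text
top ((272.033935546875, 192.83494567871094), (51.67491912841797, 52.40009307861328), 106.12165069580078)
15.1 [ 0.5239 -0.0695  0.0147] [-0.1813  5.1536 -0.2516] 0.051918563302198614
0.0 [ 0.5243 -0.067   0.0103]
shift [0.0044 0.0005 0.0026] turn [-0.0016 -0.0005 -0.001 ]Traceback (most recent call last):
  File "m.py", line 13, in <module>
    q=max(ho,key=cv2.contourArea); E_[n]=cv2.fitEllipse(q); print(n,E_[n])
ValueError: max() iterable argument is empty
```

View pics/c13.png

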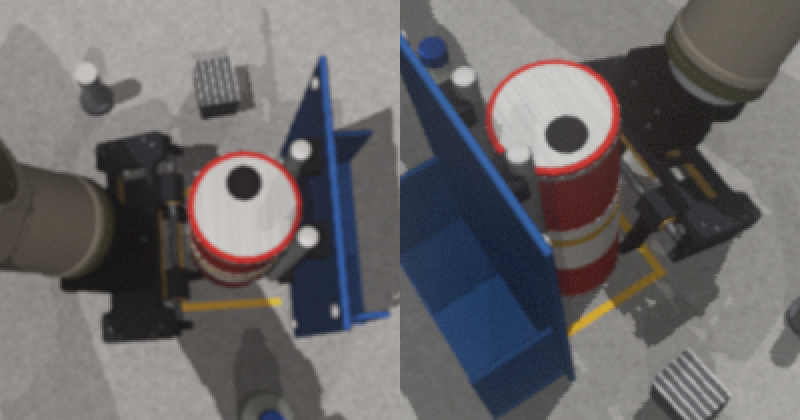

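>>> {"name": "step_arm", "arguments": {
  "increments": [
    [[-0.0004, 0, 0.0002], [0, 0, 0]],
    [[-0.0007, 0, 0.0004], [0, 0, 0]]
  ]
}}

```text
time: 15.3
ee_pos: [0.5242, -0.0697, 0.0147]
eef_rot: [0.663, 0.703, -0.176, 0.186]
ft_force: [-0.6, 6.7, 1.2]
width: 0.0524
```

```bash
python3 st.py
```

```text
15.3 [ 0.5242 -0.0697  0.0147] [-0.5705  6.674   1.1886] 0.05237092859590037
```

>>> {"name": "step_arm", "arguments": {
  "increments": [
    [[-0.0006, 0, 0.0003], [0, 0, 0]],
    [[-0.0006, 0, 0.0003], [0, 0, 0]]
  ]
}}

```text
time: 15.5
ee_pos: [0.5243, -0.0697, 0.0147]
eef_rot: [0.663, 0.704, -0.176, 0.186]
ft_force: [-0.5, 6.7, 1.6]
width: 0.0526
```

>>> {"name": "step_arm", "arguments": {
  "increments": [
    [[-0.0007, 0, 0.0004], [0, 0, 0]],
    [[-0.0007, 0, 0.0004], [0, 0, 0]],
    [[-0.0007, 0, 0.0004], [0, 0, 0]]
  ]
}}

```text
time: 15.8
ee_pos: [0.5243, -0.0698, 0.0146]
eef_rot: [0.663, 0.704, -0.175, 0.186]
ft_force: [-1.8, 6.8, 0.9]
width: 0.0518
```

>>> {"name": "step_arm", "arguments": {
  "increments": [
    [[-0.0007, 0, 0.0004], [0, 0, 0]],
    [[-0.0007, 0, 0.0004], [0, 0, 0]],
    [[-0.0007, 0, 0.0004], [0, 0, 0]]
  ]
}}

```text
time: 16.1
ee_pos: [0.5244, -0.0698, 0.0146]
eef_rot: [0.663, 0.704, -0.175, 0.186]
ft_force: [-1.7, 7.0, 1.2]
width: 0.0522
```

>>> {"name": "step_arm", "arguments": {
  "increments": [
    [[-0.0008, 0, 0.0004], [0, 0, 0]],
    [[-0.0008, 0, 0.0004], [0, 0, 0]],
    [[-0.0008, 0, 0.0004], [0, 0, 0]]
  ]
}}

```text
time: 16.4
ee_pos: [0.5244, -0.0698, 0.0146]
eef_rot: [0.663, 0.704, -0.175, 0.186]
ft_force: [-2.2, 8.2, 2.4]
width: 0.0521
```

```bash
python3 - <<'E'
from h import *
T=cam("top");S=cam("side")
cv2.imwrite("pics/c14.png",np.hstack([c["pixels"][110:310,a:a+130].repeat(3,0).repeat(3,1) for c,a in((T,215),(S,180))]))
s=r.read_state();print(s["time"],s["ee_pos"],s["ft_force"],s["torque"])
E
```

```text
16.5 [ 0.5244 -0.0698  0.0145] [-2.0845  7.6257  2.1749] [ 1.7365  0.5574 -0.3636]
```

View pics/c14.png

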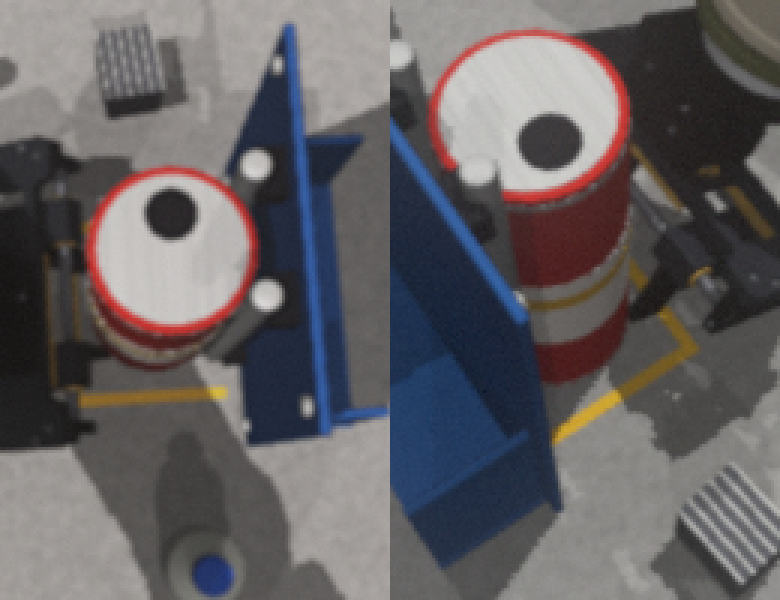

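```bash
python3 - <<'E'
from h import *
T=cam("top")
g=np.array([.5305,-.17,0])
p=onz(T,(272.03,192.83),.24); w=p-g; print(p,w@gx,-w@d)
# bars at z .28 from top
for q in ((300.3,164.9),(304.0,207.8)):
    w=onz(T,q,.28)-g; print("bar",w@gx,-w@d)
# current lid
h=cv2.cvtColor(T["pixels"],cv2.COLOR_BGR2HSV)
red=(((h[...,0]<8)|(h[...,0]>172))&(h[...,1]>110)&(h[...,2]>40)).astype(np.uint8); red[:,:150]=0;red[:90]=0
cs,hi=cv2.findContours(red,cv2.RETR_CCOMP,cv2.CHAIN_APPROX_NONE); q=max((q for q,k in zip(cs,hi[0]) if k[3]>=0),key=cv2.contourArea)
e=cv2.fitEllipse(q); w=onz(T,e[0],.24)-g; print(e,w@gx,-w@d)
s=r.read_state(); print(s["ft_force"])
E
```

```text
[ 0.5258 -0.1115  0.24  ] -0.0011975346019524047 0.05866911401843717
bar 0.030425801524878466 0.017538278680896312
bar -0.03264646532925203 0.01754197631992174
((272.0644226074219, 192.69158935546875), (51.48151397705078, 52.53679656982422), 108.15211486816406) -0.0009855435990380928 0.05860116222639478
[-1.4834  7.5554  2.6836]
```

>>> {"name": "step_arm", "arguments": {
  "increments": [
    [[0.002, 0, -0.0011], [0, 0, 0]],
    [[0.006, 0, -0.0034], [0, 0, 0]],
    [[0.015, 0, -0.0086], [0, 0, 0]],
    [[0.026, 0, -0.015], [0, 0, 0]],
    [[0.04, 0, -0.025], [0, 0, 0]]
  ]
}}

```text
time: 17.05
ee_pos: [0.5213, -0.022, 0.0166]
eef_rot: [0.663, 0.704, -0.175, 0.185]
ft_force: [0.3, 0.3, 0.2]
width: 0.0518
```

>>> {"name": "step_arm", "arguments": {
  "increments": [
    [[0.015, 0, -0.015], [0, 0, 0]],
    [[0.03, 0, -0.03], [0, 0, 0]],
    [[0.045, 0, -0.045], [0, 0, 0]],
    [[0.05, 0, -0.05], [0, 0, 0]],
    [[0.05, 0, -0.05], [0, 0, 0]]
  ]
}}

```text
time: 17.55
ee_pos: [0.5174, 0.0478, 0.0354]
eef_rot: [0.662, 0.705, -0.175, 0.186]
ft_force: [-0.2, -0.3, 0.5]
width: 0.0524
```

```bash
python3 - <<'E'
from h import *
T=cam("top");S=cam("side")
cv2.imwrite("pics/c15.png",np.hstack([c["pixels"][90:310,a:a+170].repeat(2,0).repeat(2,1) for c,a in((T,175),(S,150))]))
g=np.array([.5305,-.17,0])
h=cv2.cvtColor(T["pixels"],cv2.COLOR_BGR2HSV)
red=(((h[...,0]<8)|(h[...,0]>172))&(h[...,1]>110)&(h[...,2]>40)).astype(np.uint8); red[:,:150]=0;red[:90]=0
cs,hi=cv2.findContours(red,cv2.RETR_CCOMP,cv2.CHAIN_APPROX_NONE); q=max((q for q,k in zip(cs,hi[0]) if k[3]>=0),key=cv2.contourArea)
e=cv2.fitEllipse(q); w=onz(T,e[0],.24)-g; print(e,w@gx,-w@d)
s=r.read_state(); print(s["time"],s["ee_pos"],s["ft_force"])
E
```

```text
((272.07647705078125, 192.6881866455078), (51.42512893676758, 52.586421966552734), 107.69187927246094) -0.000981353777367106 0.05858231911006582
17.65 [0.517  0.0453 0.0352] [-0.0228  0.0057 -0.3827]
```

View pics/c15.png

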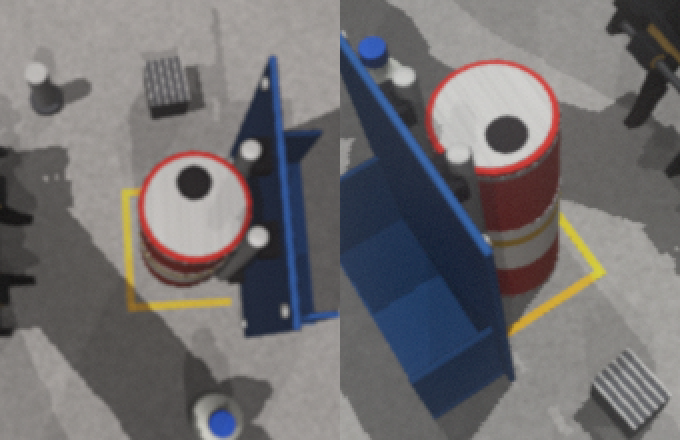

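```bash
python3 -c "
from bench import r
print(r.close_job())"
```

```text
the job is handed in; nothing more can be done
None
```

I pushed the tin's foot to the guard with two part-open, tilted fingers until the tin tipped upright. I eased it down, then slid it on upright until it met the bars, pressed it home and backed off. The job was handed in about 17.7 s in; no verdict is reported.

**Push while climbing:** the force readings stayed at about 6 N horizontally or less, along with about 3 to 5 N vertically at the start.

**Press at the bars:** the wrist read 6.7 to 8.2 N for about 1.2 s. Sliding friction was about 1 N, so I estimate 6 to 7 N at the bars. Side force crept up to about 2 N during the hold.

**Last checks:**
- **Position:** after release the lid's centre measured x = -1.0 mm, y = 58.6 mm in the guard's frame. The bay point is 0 and 58 mm. The measured bars (mid x -1.1 mm, y 17.5 mm) put the seat at 58.5 mm, which fits touching both.
- **Stability:** the tin did not shift when I released it. The gripper is about 110 mm clear and its force reading is near zero.
- **Other objects:** the jaw block, cleaner bottle and pin look unmoved in the pictures. I did not re-measure them.

**Checks that failed or disagreed:**
- My lean measurement from the tin's outline in one view was unreliable. It gave 6 to 22 degrees from a handful of edge pixels, and I did not use it.
- It also failed outright once a bar hid part of the lid in the side view.
- I judged uprightness from the lid's height (0.2375 m measured before the last slide, against 0.24 m) and from how an upright outline overlaid the tin before the slide. The final lean itself was not measured.

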